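Tip an assay plate to its reading angle on a sprung tilt stand

ROBOT

A 6-joint arm with a two-finger parallel gripper is mounted at the origin on the work surface. World frame = base frame: x ahead of the robot, y to its left, z up, the work surface at z = 0. Lengths are in m, angles in rad, forces in N, time in s.
With the tool pointing down it reaches from about 0.325 to 0.775 m from the base axis. Payload 5.5 kg.
Tool frame: the origin (TCP) lies on the centre line of the jaws, within the pads' length; the fingertips stand 14 mm ahead of it and the grasp point (between the pads) lies 5 mm behind it (r.tcp_to_tips is the distance from the TCP to the fingertips, in m); z points along the fingers, y is the direction in which the jaws open and shut (so a half turn about z gives the same grasp; the last joint's range is limited). The gripper opens to 88 mm and grips with 3 to 60 N. Pads are 20 mm wide; open, the fingers measure 115 mm over their backs; the gripper's body (75 mm by 178 mm) begins 61 mm behind the grasp point.
Start: joints at [1.056, 0.091, 1.231, -0, 1.82, -0.057], TCP at [0.265, 0.538, 0.216] pointing down, gripper open.
Joint ranges: [-2.87, 2.87], [-0.86, 2.18], [0.17, 2.46], [-1.51, 4.65], [0.06, 2.69], [-2.65, 2.65]. Speed limits (rad/s): [2.57, 2.57, 3.01, 3.14, 3.14, 3.14].

INTERFACE

Orientations are given as a rotation vector (axis times angle).
In Python, from bench import r gives the robot as it stands. The module is installed in compiled form; this text tells all that it offers.
- The arm moves only by the tool arm_command, never from a script. Its argument "deltas" is a list of rows, each an object with "translation": the shift along the tool's x, y, z in mm, a list of three; "spin": the turn about the tool's z in degrees; "hand": the finger opening in mm, from 0 to 87.8. A call has 1 to 10 rows; each row shifts and turns the commanded pose from where the row before left it, along the tool's axes as they then stand; what a row does not reach is not made up. A row lasts 1/8 s, in which the tool goes at most 62.5 mm and 10.7 degrees, less where a joint would pass 70% of its speed; a pose out of reach is approached as far as the arm can. A call with a gripper value outside its range is refused whole. The fingers move at their own pace and stop on an object; "grip_force" is the grip in N (left out, the last holds). Time passes only in rows, so rows that do not move let the fingers close. It gives the time, the measured TCP pose, the force and the opening at its end, in the units of the state.
- r.get_obs(): the state, without advancing time (a new reading comes with each control period).
- r.camera(name): name is "scene" or "top" or "wrist"; returns the picture (400x640x3 uint8, red, green, blue); there is no depth.
- r.camera_params(name): a dict with "intrinsics" (3x3 intrinsics, pixels), "rvec" (rotation vector, rad) and "tvec" (3), from world to camera coordinates, as OpenCV has them. Camera axes: x right, y down, z forward; pixel columns grow to the right and rows downward; lengths in m; the calibration is good to about 2 mm. The wrist camera is an equidistant fisheye: a pixel r from the principal point sees the ray r / f radians off the axis. A picture is of the moment at which its call begins: read the wrist's pose just before it. camera_params takes no time and is no camera call; for the wrist camera it gives the pose at the moment of the call.
- r.job_done(): hands the job in, once; it reports no verdict.
The state is a dict: "time_s": time; "joints": joint angles; "dq": joint speeds; "joint_efforts": joint torques, N m; "ee_pos": TCP position; "tool_rot": TCP orientation; "contact_force": force on the tool from outside, world axes, zero at the start; "moment": the same for the moment, N m; "grip_width": opening from 0.0 (shut) to 1.0 (fully open).
Only numpy, scipy, OpenCV 4.12 (cv2) and the standard library are available. Lean on these libraries where they do the work, as an engineer would, in place of code of your own. Each camera call takes 0.05 s, during which the arm holds its last target.

TASK

A sealed 96-well agglutination plate lies on the spring-backed tilt stand: with the fingertips press down the blue thumb pad at the stand's corner until the blue pointer lines up with the red index on the angle scale, never running a full 5-degree division past it, and keep it there for two seconds while the cells run. Then let the pad come all the way back up under the fingertips, without letting it snap, and move clear. Nothing is to be picked up: do not touch the plate or shift the red index, and leave the tip box, bottle, jar and timer where they stand.

Things in the scene. Friction and masses are not known exactly. Their poses are not given: they have to be found in the camera images.
- tilt_stand: Fixed aluminium tilt stand, base 210 x 245 x 16 mm. Origin: on the bench under the middle of the pivot; z up, x (at yaw 0) points away from the robot. The pivot axis runs along the stand's y axis, 75 mm above the bench. The thumb pad is at the -x, +y corner (the robot's side), the angle scale with its pointer outside the -y cheek. Nothing of the stand lies higher than 195 mm.
- tilt (a joint): Angle of the sprung grey cradle that carries plate, pad and pointer: 0 level at rest on its stop, grows as the pad is pressed down (pad side sinks, +x side and pointer rise), hard stop at 0.56 rad. Torsion spring: 0.36 N m at level plus 1.2 N m per rad, so the pad needs about 4.5 N to start moving and about 10 N at 0.35 rad; the spring brings it back level, and fast if it is let go.
- index (a joint): Angle at which the red index is clamped on the scale, between 0.15 and 0.42 rad in this job: pointer and index are in line when joint tilt equals joint index.
- thumb_pad: Blue ribbed thumb pad, 38 (stand x) x 36 (stand y) x 6 mm, fixed on the cradle's corner arm, free space above it and on three sides. Origin: centre of its underside.
- pad_top (a point): Centre of the pad's upper face: at rest 84 mm above the bench, in the stand's frame at x -80, y +52 mm. It turns with the cradle about the pivot: at tilt t it stands at stand x = -80 cos t - 9 sin t, height 75 - 80 sin t + 9 cos t mm (about 1.4 mm lower per degree). The plate's nearest edge is 37 mm from it towards stand +x.
- pointer_tip (a point): Tip of the blue pointer, which sweeps over the white scale at 110 mm radius about the pivot axis, at the stand's y -105 mm; at rest 30 degrees above the level on the +x side (scale zero). It moves up the scale 1.9 mm per degree. Scale lines stand every 5 degrees from 0 to 30, the longer ones at 0, 10, 20, 30.
- index_tip (a point): Tip of the red index (9 mm wide red block with a small brass screw) on the scale's rim, on the same 110 mm circle as the pointer tip and facing it. Axes when the index stands at zero: x radial outward, y along the pivot, z along the scale towards larger angles.
- nest (a point): Centre of the cradle's upper face, on which the plate lies between eight low fences; 3 mm above the pivot axis.
- assay_plate_bottom (a point): Centre of the underside of the white 96-well plate, 85.5 (stand x) x 127.8 (stand y) x 14.4 mm, loose in the cradle; z is the plate's upward normal.
- assay_plate: The same white 96-well plate, loose, 60 to 130 g; origin at the centre of its underside.
- tip_box: Bystander: loose box of blue pipette tips, 86 x 126 x 78 mm, origin under its centre.
- bottle: Bystander: loose clear bottle with blue cap, 62 mm across, 125 mm tall, origin under its centre.
- jar: Bystander: loose amber jar with white lid, 58 mm across, 85 mm tall, origin under its centre.
- timer: Bystander: loose flat white timer, 66 x 86 x 19 mm, origin under its centre.
There are look-alikes about, which are no part of the job. What is shaped like the assay_plate but black is not meant.

How it is judged:
By the outcome, as a careful person would: the job done as asked, in the order asked, and still so for the second after the job is handed in, with the robot touching nothing.
It also fails if it takes over 38 s, if anything falls off the work surface, if the arm or the gripper's body presses on something with over 40 N, if the wrist force passes 120 N, or if a joint passes its speed limit or range.

## Working session

There is one attempt and no reset: what is moved stays moved. The work goes in short steps, Python scripts to look and compute and a tool call to move; the robot and the scene stay as the last step left them, time stands still between calls to the robot, and variables do not carry over. Pictures are saved under pics/ and viewed, and the job is handed in when it is done.

Besides the shell and the picture viewer there is one more tool, called as name(argument=value, ...), one argument or row to a line, values as JSON. arm_command: Moves the arm, as the interface text tells. Its arguments: {"type":"object","properties":{"deltas":{"type":"array","items":{"type":"object","properties":{"translation":{"type":"array","items":{"type":"number"}},"spin":{"type":"number"},"hand":{"type":"number"}}}},"grip_force":{"type":"number"}},"required":["deltas"]}

```bash
mkdir -p pics
python3 - <<'E'
from bench import r
import cv2,numpy as np
o=r.get_obs();print(o)
print(r.tcp_to_tips)
for n in("scene","top","wrist"):
    print(n,r.camera_params(n))
    cv2.imwrite(f"pics/{n}0.png",r.camera(n)[:,:,::-1])
E
```

```text
{'time_s': 0.0, 'joints': array([ 1.05630863e+00,  9.18315571e-02,  1.23186763e+00, -7.27605893e-06,
        1.81975816e+00, -5.67070846e-02]), 'dq': array([ 0.00024798,  0.00111061,  0.00038132, -0.00028782, -0.0016991 ,
        0.00047527]), 'joint_efforts': array([-2.18115906e-04, -4.46437132e+01, -4.06453514e+01,  6.97656255e-02,
        2.92489497e-02, -1.39379754e-04]), 'ee_pos': array([0.26503808, 0.5379618 , 0.21513352]), 'tool_rot': array([-7.12702455e-01, -3.05914917e+00,  2.81306352e-03]), 'contact_force': array([-0.99422353,  0.23002172,  0.45938701]), 'moment': array([-0.0189648 , -0.04694461,  0.03068535]), 'grip_width': 0.9998475703670524}
0.014
scene {'intrinsics': array([[518.05024772,   0.        , 322.58504095],
       [  0.        , 518.05024772, 194.86843519],
       [  0.        ,   0.        ,   1.        ]]), 'rvec': array([ 2.36534323,  0.99565052, -0.32718286]), 'tvec': array([-0.47424748, -0.27523191,  1.56902595])}
top {'intrinsics': array([[363.47886196,   0.        , 316.91494055],
       [  0.        , 363.47886196, 199.33240662],
       [  0.        ,   0.        ,   1.        ]]), 'rvec': array([ 2.17631311, -2.13604791,  0.1629176 ]), 'tvec': array([0.01774081, 0.60600479, 1.02539492])}
wrist {'intrinsics': array([[309.70691629,   0.        , 317.71373928],
       [  0.        , 309.70691629, 196.73491416],
       [  0.        ,   0.        ,   1.        ]]), 'rvec': array([-2.44187456, -1.51884425, -0.23027874]), 'tvec': array([-0.59867224, -0.03642032,  0.39079686])}
```

View pics/scene0.png

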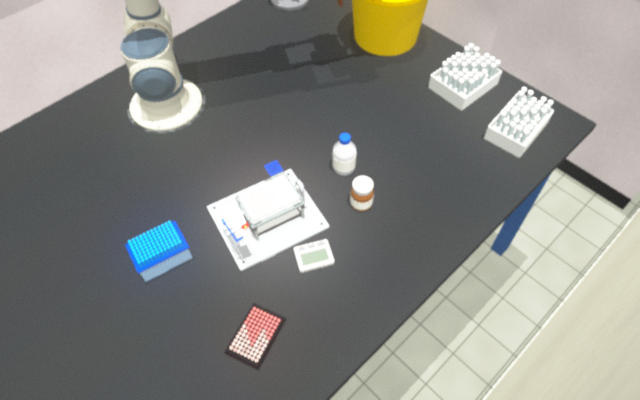

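View pics/top0.png

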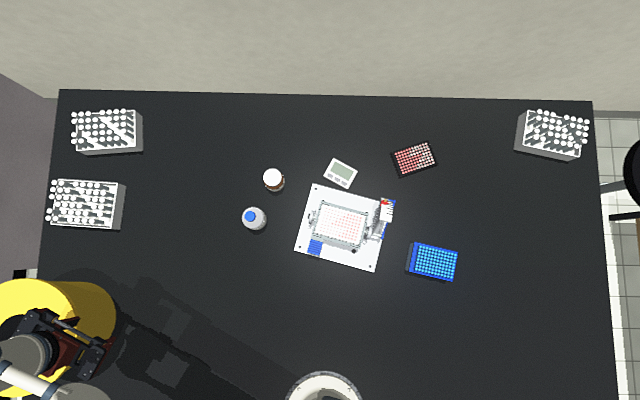

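View pics/wrist0.png

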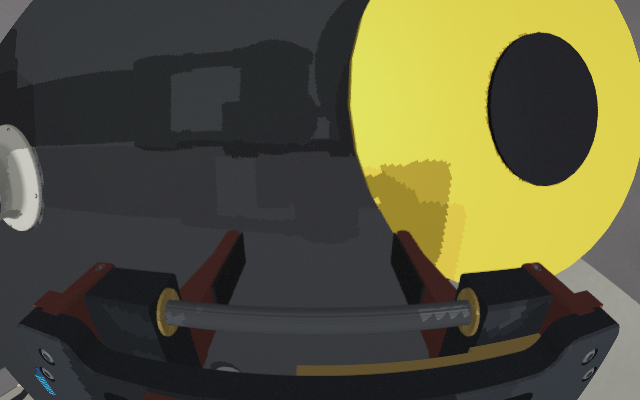

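The top picture shows the stand at about (340,228), with the blue pad near (316,247) and the pointer and red index near (386,205). The white plate in the cradle at about (340,225) is the one meant. The black plate at (413,159) is the look-alike. I'll enlarge the crops next.

Run:
```python
import cv2
t=cv2.imread("pics/top0.png");s=cv2.imread("pics/scene0.png")
cv2.imwrite("pics/tc0.png",cv2.resize(t[175:280,285:405],None,fx=5.5,fy=5.5,interpolation=cv2.INTER_CUBIC))
cv2.imwrite("pics/sc0.png",cv2.resize(s[150:275,200:335],None,fx=4.7,fy=4.7,interpolation=cv2.INTER_CUBIC))
```

```text
(no output)
```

View pics/tc0.png

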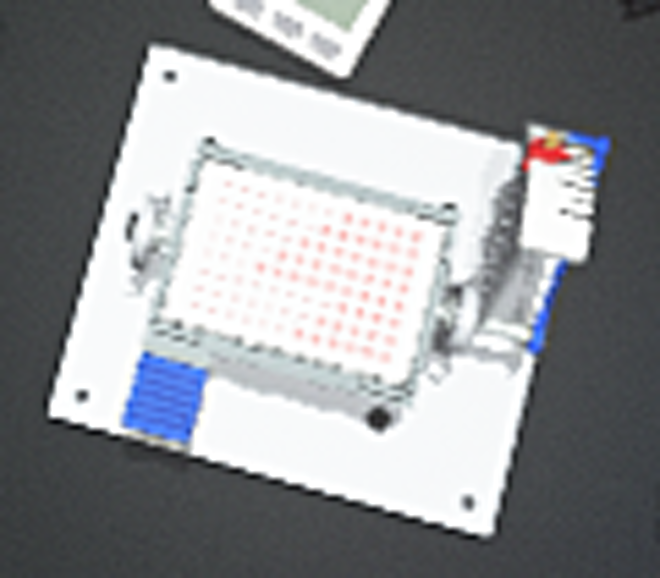

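View pics/sc0.png

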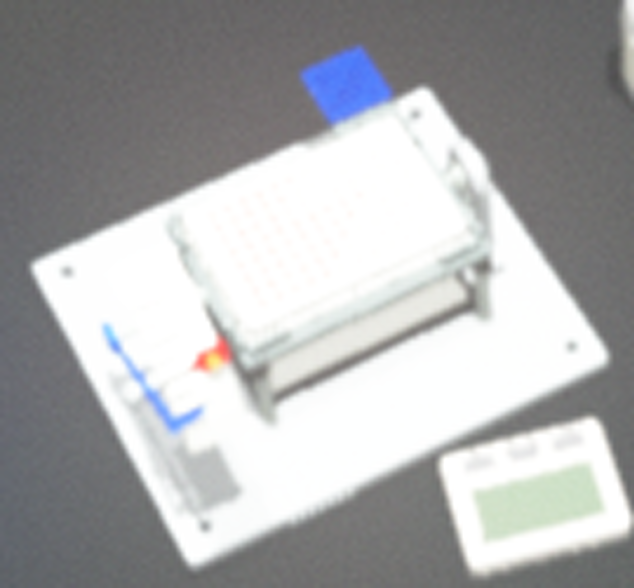

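```bash
cat > h.py <<'E'
import numpy as np,cv2
from bench import r
from scipy.optimize import least_squares
def proj(cam,P,prm=None):
    c=prm or r.camera_params(cam)
    return cv2.projectPoints(np.float64(P).reshape(-1,1,3),c["rvec"],c["tvec"],c["intrinsics"],None)[0][:,0]
def wproj(P,c):
    R=cv2.Rodrigues(c["rvec"])[0];p=np.float64(P).reshape(-1,3)@R.T+c["tvec"]
    th=np.arctan2(np.hypot(p[:,0],p[:,1]),p[:,2]);ph=np.arctan2(p[:,1],p[:,0]);K=c["intrinsics"]
    return np.c_[K[0,2]+K[0,0]*th*np.cos(ph),K[1,2]+K[1,1]*th*np.sin(ph)]
def S2W(s,P):
    x,y,a=s;P=np.float64(P).reshape(-1,3);c,q=np.cos(a),np.sin(a)
    return np.c_[x+c*P[:,0]-q*P[:,1],y+q*P[:,0]+c*P[:,1],P[:,2]]
E
python3 - <<'E'
from h import *
pad=np.array([[-61,70,84],[-61,34,84],[-99,34,84],[-99,70,84]])/1e3
px=np.array([[143,353],[210,368],[188,443],[124,428]])/5.5+[285,175]
# scene crop: far-left.. order: +x+y, +x-y, -x-y, -x+y
ps=np.array([[392,95],[338,123],[301,73],[361,45]])/4.7+[200,150]
ct,cs=r.camera_params("top"),r.camera_params("scene")
def f(s): 
    W=S2W(s,pad); return np.r_[(proj("top",W,ct)-px).ravel(),(proj("scene",W,cs)-ps).ravel()]
b=np.array([[105,122.5,16],[-105,122.5,16],[-105,-122.5,16]])/1e3
pb=np.array([[150,45],[48,415],[492,537]])/5.5+[285,175]
bs=np.array([[610,357],[425,88],[33,265],[193,567]])/4.7+[200,150]
b4=np.r_[b,[[.105,-.1225,.016]]]
def g(s): # base with offset
    W=S2W(s[:3],b4+np.array([s[3],s[4],0])); return np.r_[f(s[:3]),(proj("top",W[:3],ct)-pb).ravel(),(proj("scene",W,cs)-bs).ravel()]
a0=[.5,0,-.25]
s=least_squares(f,a0);print(s.x,np.round(s.fun,1))
s=least_squares(g,a0+[0,0]);print(s.x,np.round(s.fun,1))
print("pad",S2W(s.x[:3],[[-.08,.052,.084]]))
E
```

```text
[ 0.53386403 -0.03507115 -0.22463094] [-1.  -0.8 -0.6 -0.4  0.2 -0.6 -0.9 -1.  -0.4 -0.5 -1.5 -0.5 -0.6  0.
 -0.9  0.2]
[ 5.32499603e-01 -3.63678046e-02 -2.44372664e-01  7.94545339e-05
 -1.32987957e-02] [-0.8 -0.9 -0.5 -0.3 -0.  -0.5 -1.  -1.2 -0.5 -0.3 -1.7 -0.5 -0.5 -0.1
 -0.7  0.2 -0.2 -0.9 -0.2 -0.5 -0.3 -0.8 -0.2 -0.6 -0.3 -0.4 -0.8  0.3
 -0.4 -0.5]
pad [[0.46745774 0.03344305 0.084     ]]
```

```bash
cat >> h.py <<'E'
def arc(t,y=-.105,R=.110): 
    t=np.atleast_1d(t)+np.pi/6; return np.c_[R*np.cos(t),0*t+y,.075+R*np.sin(t)]
E
python3 - <<'E'
from h import *
s=[.5325+.0005,-.0364,-.2444]
t=cv2.imread("pics/top0.png");sc=cv2.imread("pics/scene0.png")
for n,im,o,sz in(("top",t,(362,180),(48,60)),("scene",sc,(215,205),(45,60))):
    k=10
    c=cv2.resize(im[o[1]:o[1]+sz[1],o[0]:o[0]+sz[0]],None,fx=k,fy=k,interpolation=cv2.INTER_CUBIC)
    raw=c.copy()
    for d in range(0,35,5):
        p=(proj(n,S2W(s,arc(np.radians(d))))[0]-o+.5)*k
        cv2.circle(c,tuple(int(v) for v in p),3,(0,200,0),-1); cv2.putText(c,str(d),(int(p[0])+4,int(p[1])),0,.4,(0,120,0))
    cv2.imwrite(f"pics/ov_{n}.png",cv2.hconcat([raw[:600],c[:600]])[:, :800] if 0 else cv2.resize(cv2.hconcat([raw,c]),None,fx=.8,fy=.8))
E
```

```text
(no output)
```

View pics/ov_top.png

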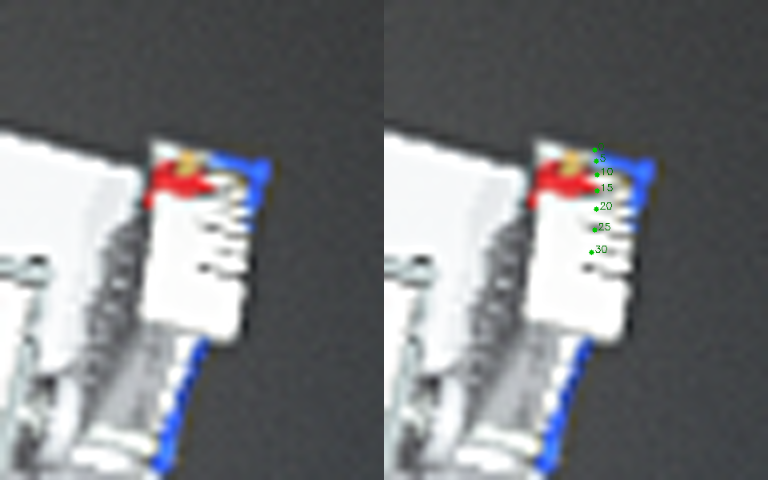

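View pics/ov_scene.png

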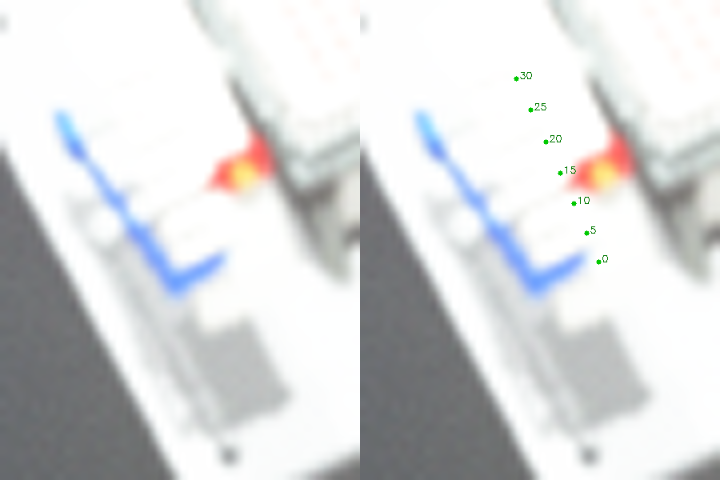

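Run:
```python
from h import *
o=r.get_obs();c=r.camera_params("wrist")
Rt=cv2.Rodrigues(o["tool_rot"])[0];R=cv2.Rodrigues(c["rvec"])[0]
C=-R.T@c["tvec"];print("cam in tool",Rt.T@(C-o["ee_pos"]));print("cam axes in tool (cols x,y,z)\n",np.round(Rt.T@R.T,3))
print("tool\n",np.round(Rt,3))
```

```text
cam in tool [ 0.08137845 -0.0010499  -0.16824483]
cam axes in tool (cols x,y,z)
 [[-0.    -0.955 -0.298]
 [ 1.    -0.001  0.001]
 [-0.001 -0.298  0.955]]
tool
 [[-0.897  0.442 -0.001]
 [ 0.442  0.897 -0.001]
 [ 0.    -0.001 -1.   ]]
```

```bash
cat >> h.py <<'E'
S=np.array([.533,-.0364,-.2444])
_K=r.camera_params("wrist")["intrinsics"]
RC=np.array([[0,-.955,-.298],[1,0,0],[0,-.298,.955]]);TC=np.array([.0814,-.001,-.1682])
def wcam(pos,yaw): # tool down, x axis at world yaw
    c,s=np.cos(yaw),np.sin(yaw);Rt=np.array([[c,s,0],[s,-c,0],[0,0,-1.]])
    Rw=Rt@RC;C=np.array(pos)+Rt@TC;R=Rw.T
    return dict(intrinsics=_K,rvec=cv2.Rodrigues(R)[0].ravel(),tvec=-R@C)
E
python3 - <<'E'
from h import *
pad=S2W(S,[[-.080,.052,.08]])[0];print(pad,S2W(S,arc(np.radians([0,12,30]))))
for tz in(.084+.014,.07,.2):
  for ph in range(-60,61,15):
    p=wproj(S2W(S,arc(np.radians([0,11,30]))),wcam([pad[0],pad[1],tz],S[2]+np.radians(ph)));print(tz,ph,np.round(p).astype(int).tolist())
E
```

```text
[0.46796004 0.03341264 0.08      ] [[ 0.60002455 -0.16133082  0.13      ]
 [ 0.58690937 -0.15806009  0.14860437]
 [ 0.56095826 -0.15158826  0.17026279]]
0.098 -60 [[184, -130], [190, -145], [224, -168]]
0.098 -45 [[295, -158], [311, -170], [360, -179]]
0.098 -30 [[410, -146], [433, -150], [487, -138]]
0.098 -15 [[510, -96], [535, -91], [583, -60]]
0.098 0 [[583, -21], [605, -9], [640, 34]]
0.098 15 [[624, 65], [641, 82], [662, 130]]
0.098 30 [[637, 150], [649, 170], [657, 218]]
0.098 45 [[627, 230], [634, 250], [632, 294]]
0.098 60 [[600, 299], [602, 318], [593, 358]]
0.07 -60 [[165, -158], [170, -179], [206, -213]]
0.07 -45 [[292, -192], [310, -209], [368, -226]]
0.07 -30 [[424, -177], [451, -185], [518, -175]]
0.07 -15 [[536, -118], [566, -114], [625, -79]]
0.07 0 [[614, -32], [641, -18], [683, 32]]
0.07 15 [[656, 65], [676, 85], [701, 139]]
0.07 30 [[666, 159], [680, 182], [690, 235]]
0.07 45 [[652, 244], [660, 267], [659, 316]]
0.07 60 [[621, 317], [623, 339], [614, 382]]
0.2 -60 [[229, -57], [236, -62], [262, -65]]
0.2 -45 [[303, -74], [313, -76], [343, -71]]
0.2 -30 [[379, -67], [391, -65], [420, -50]]
0.2 -15 [[447, -37], [460, -32], [485, -8]]
0.2 0 [[501, 10], [513, 19], [531, 48]]
0.2 15 [[537, 68], [546, 80], [556, 112]]
0.2 30 [[554, 130], [560, 144], [563, 175]]
0.2 45 [[553, 191], [556, 205], [552, 235]]
0.2 60 [[537, 247], [538, 261], [529, 287]]
```

```bash
cat >> h.py <<'E'
def plan(target,spin,n,hand=0):
    import json
    o=r.get_obs();Rt=cv2.Rodrigues(o["tool_rot"])[0];p=o["ee_pos"].copy();y=np.arctan2(Rt[1,0],Rt[0,0]);rows=[];d=(np.array(target)-p)/n
    sp=round(spin/n,1)
    for i in range(n):
        want=o["ee_pos"]+d*(i+1)-p;c,s=np.cos(y),np.sin(y)
        t=[round(float(v)) for v in 1e3*np.array([c*want[0]+s*want[1],s*want[0]-c*want[1],-want[2]])]
        p+=np.array([c*t[0]+s*t[1],s*t[0]-c*t[1],-t[2]])/1e3;y-=np.radians(sp)
        rows.append(dict(translation=t,spin=sp,hand=hand))
    print("end",p,np.degrees(y));
    for i in range(0,n,10):print(json.dumps(rows[i:i+10]))
E
python3 - <<'E'
from h import *
t=S2W(S,[[.079,-.09,.240]])[0];print(t)
c=wcam(t,S[2]);print(wproj(S2W(S,arc(np.radians([0,11,30]))),c))
plan(t,167.8,17)
E
```

```text
[ 0.58787465 -0.1428414   0.24      ]
[[335.03957312 174.57099677]
 [335.87773494 192.5736821 ]
 [336.75376666 232.38799236]]
end [ 0.5876637  -0.14314848  0.24036971] -14.529939935340574
[{"translation": [-35, -28, -1], "spin": 9.9, "hand": 0}, {"translation": [-39, -21, -2], "spin": 9.9, "hand": 0}, {"translation": [-42, -14, -1], "spin": 9.9, "hand": 0}, {"translation": [-43, -7, -2], "spin": 9.9, "hand": 0}, {"translation": [-45, 1, -1], "spin": 9.9, "hand": 0}, {"translation": [-43, 9, -2], "spin": 9.9, "hand": 0}, {"translation": [-42, 16, -1], "spin": 9.9, "hand": 0}, {"translation": [-38, 22, -2], "spin": 9.9, "hand": 0}, {"translation": [-33, 29, -1], "spin": 9.9, "hand": 0}, {"translation": [-28, 35, -1], "spin": 9.9, "hand": 0}]
[{"translation": [-22, 38, -2], "spin": 9.9, "hand": 0}, {"translation": [-15, 42, -1], "spin": 9.9, "hand": 0}, {"translation": [-7, 44, -2], "spin": 9.9, "hand": 0}, {"translation": [0, 44, -1], "spin": 9.9, "hand": 0}, {"translation": [8, 44, -2], "spin": 9.9, "hand": 0}, {"translation": [15, 41, -1], "spin": 9.9, "hand": 0}, {"translation": [22, 39, -2], "spin": 9.9, "hand": 0}]
```

arm_command(
  deltas=[
    {"translation": [-35, -28, -1], "spin": 9.9, "hand": 0},
    {"translation": [-39, -21, -2], "spin": 9.9, "hand": 0},
    {"translation": [-42, -14, -1], "spin": 9.9, "hand": 0},
    {"translation": [-43, -7, -2], "spin": 9.9, "hand": 0},
    {"translation": [-45, 1, -1], "spin": 9.9, "hand": 0},
    {"translation": [-43, 9, -2], "spin": 9.9, "hand": 0},
    {"translation": [-42, 16, -1], "spin": 9.9, "hand": 0},
    {"translation": [-38, 22, -2], "spin": 9.9, "hand": 0},
    {"translation": [-33, 29, -1], "spin": 9.9, "hand": 0},
    {"translation": [-28, 35, -1], "spin": 9.9, "hand": 0},
  ],
)

```text
time_s: 1.4
ee_pos: [0.4559, 0.1363, 0.2301]
tool_rot: [-2.793, -1.437, 0.0]
contact_force: [-0.6, 0.8, 1.0]
grip_width: 0.006
```

arm_command(
  deltas=[
    {"translation": [-22, 38, -2], "spin": 9.9, "hand": 0},
    {"translation": [-15, 42, -1], "spin": 9.9, "hand": 0},
    {"translation": [-7, 44, -2], "spin": 9.9, "hand": 0},
    {"translation": [0, 44, -1], "spin": 9.9, "hand": 0},
    {"translation": [8, 44, -2], "spin": 9.9, "hand": 0},
    {"translation": [15, 41, -1], "spin": 9.9, "hand": 0},
    {"translation": [22, 39, -2], "spin": 9.9, "hand": 0},
    {"translation": [0, 0, 0], "spin": 0, "hand": 0},
  ],
)

```text
time_s: 2.4
ee_pos: [0.588, -0.1455, 0.2395]
tool_rot: [3.115, -0.404, -0.004]
contact_force: [-0.6, 0.6, -0.8]
grip_width: 0.004
```

Run:
```python
from h import *
c=r.camera_params("wrist");im=r.camera("wrist")[:,:,::-1]
o=r.get_obs();print(o["time_s"],o["ee_pos"],o["contact_force"],o["joints"])
cv2.imwrite("pics/w1.png",im)
p=wproj(S2W(S,arc(np.radians([0,11,30]))),c);print(p)
print(np.array2string(np.r_[c["rvec"],c["tvec"]],separator=","))
x,y=int(p[1][0])-50,int(p[1][1])-50
cv2.imwrite("pics/w1c.png",cv2.resize(im[y:y+100,x:x+100],None,fx=6,fy=6,interpolation=cv2.INTER_CUBIC));print(x,y)
```

```text
2.45 [ 0.58769632 -0.14395565  0.23997364] [-0.57711811  0.33404326 -0.69431467] [-2.96547204e-01  1.13498579e-01  1.16469722e+00  1.89162798e-04
  1.86564651e+00  1.52880920e+00]
[[329.91754705 176.18886783]
 [330.68364292 194.34550595]
 [331.74063217 234.3057904 ]]
[-1.79039278, 2.32449189, 0.35887104, 0.0085971 , 0.53440103, 0.59609033]
280 144
```

View pics/w1.png

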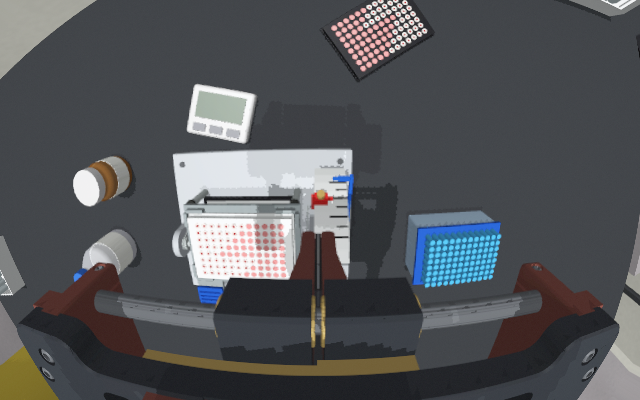

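View pics/w1c.png

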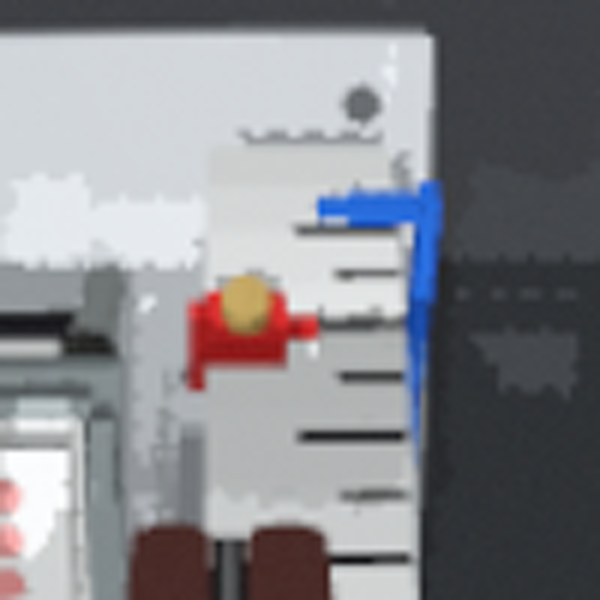

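The crop shows the blue pointer tip at (320,209) against the 0 line at row 230, and the red index tip at (318,327) just beyond the 10 line at row 322. I'll fit the angle with the 110 mm circle.

Run:
```python
from h import *
v=np.array([-1.79039278, 2.32449189, 0.35887104, 0.0085971 , 0.53440103, 0.59609033])
c=dict(intrinsics=_K if 0 else r.camera_params("wrist")["intrinsics"],rvec=v[:3],tvec=v[3:])
q=lambda x,y:np.array([(x+.5)/6-.5+280,(y+.5)/6-.5+144])
ptr,ix=q(320,209),q(318,327)
deg=np.radians([0,5,10,15,20,25,30]);rows=np.array([230,273,322,377,436,494,558]);L=(rows+.5)/6-.5+144
# unknown: dx along stand x, dy, index angle, scale radius
def f(u):
    P=lambda t,R,y:wproj(S2W(S,arc(t,y,R)+[u[0],u[1],0]),c)
    return np.r_[(P(0,.11,-.105)-ptr).ravel(),(P(u[2],.11,-.105)-ix).ravel(),(P(deg,u[3],-.115)[:,1]-L)]
for fz in (0,1):
    s=least_squares(f,[0,0,.2,.105],x_scale=[.01,.01,.1,.01]);print(s.x,np.degrees(s.x[2]),np.round(s.fun,2))
g=lambda u:f([u[0],u[1],u[2],.105])[:4]
s=least_squares(g,[0,0,.2],x_scale=[.01,.01,.1]);print("ptr/index only",s.x,np.degrees(s.x[2]))
```

```text
[-0.00199639 -0.00216644  0.20675082  0.10523401] 11.845949446552439 [-0.65 -0.16  0.62 -0.02 -0.12  0.07  0.12 -0.05 -0.23  0.27  0.11]
[-0.00199639 -0.00216644  0.20675082  0.10523401] 11.845949446552439 [-0.65 -0.16  0.62 -0.02 -0.12  0.07  0.12 -0.05 -0.23  0.27  0.11]
ptr/index only [-0.00217191 -0.00216908  0.20499012] 11.745068668255932
```

Run:
```python
from h import *
plan([.467,.033,.240],0,4)
```

```text
end [0.4673815  0.03303685 0.23997364] -14.582062409388396
[{"translation": [-40, -35, 0], "spin": 0.0, "hand": 0}, {"translation": [-41, -35, 0], "spin": 0.0, "hand": 0}, {"translation": [-40, -36, 0], "spin": 0.0, "hand": 0}, {"translation": [-40, -35, 0], "spin": 0.0, "hand": 0}]
```

arm_command(
  deltas=[
    {"translation": [-40, -35, 0], "spin": 0, "hand": 0},
    {"translation": [-41, -35, 0], "spin": 0, "hand": 0},
    {"translation": [-40, -36, 0], "spin": 0, "hand": 0},
    {"translation": [-40, -35, 0], "spin": 0, "hand": 0},
    {"translation": [0, 0, 40], "spin": 0, "hand": 0},
    {"translation": [0, 0, 40], "spin": 0, "hand": 0},
    {"translation": [0, 0, 30], "spin": 0, "hand": 0},
    {"translation": [0, 0, 10], "spin": 0, "hand": 0},
    {"translation": [0, 0, 0], "spin": 0, "hand": 0},
    {"translation": [0, 0, 0], "spin": 0, "hand": 0},
  ],
)

```text
time_s: 3.7
ee_pos: [0.468, 0.0341, 0.123]
tool_rot: [-3.116, 0.396, -0.004]
contact_force: [0.2, 0.2, 0.4]
grip_width: 0.002
```

Run:
```python
from h import *
c=r.camera_params("wrist");w=r.camera("wrist")[:,:,::-1];t=r.camera("top")[:,:,::-1];s=r.camera("scene")[:,:,::-1]
o=r.get_obs();print(o["time_s"],o["ee_pos"],o["contact_force"])
cv2.imwrite("pics/w2.png",w)
a=cv2.resize(t[180:280,290:400],None,fx=5,fy=5,interpolation=cv2.INTER_CUBIC)
cv2.imwrite("pics/t2.png",a)
b=cv2.resize(s[145:265,200:330],None,fx=5,fy=5,interpolation=cv2.INTER_CUBIC)[:600]
cv2.imwrite("pics/s2.png",b)
```

```text
3.85 [0.46792289 0.03394374 0.12256172] [-0.83951223  0.13566714  0.30020532]
```

View pics/w2.png

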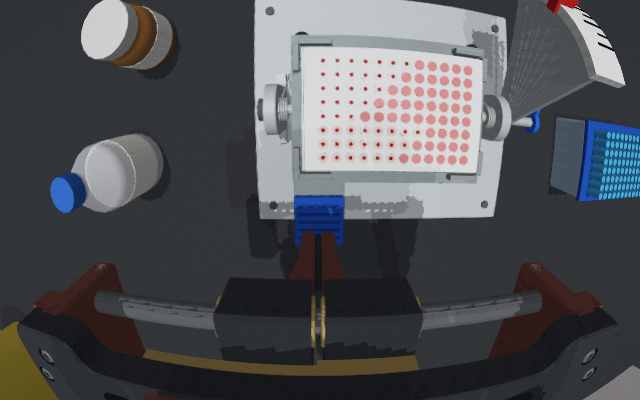

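View pics/t2.png

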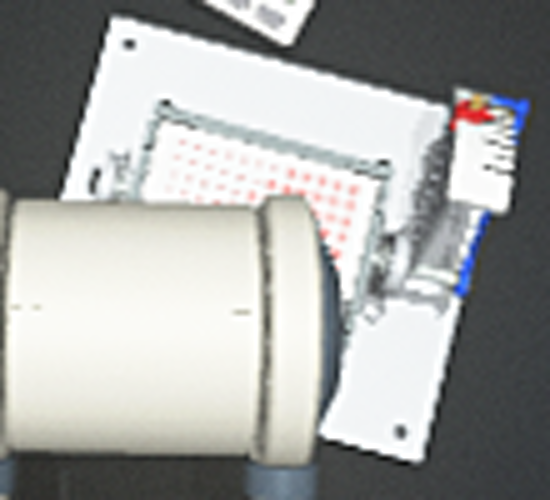

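View pics/s2.png

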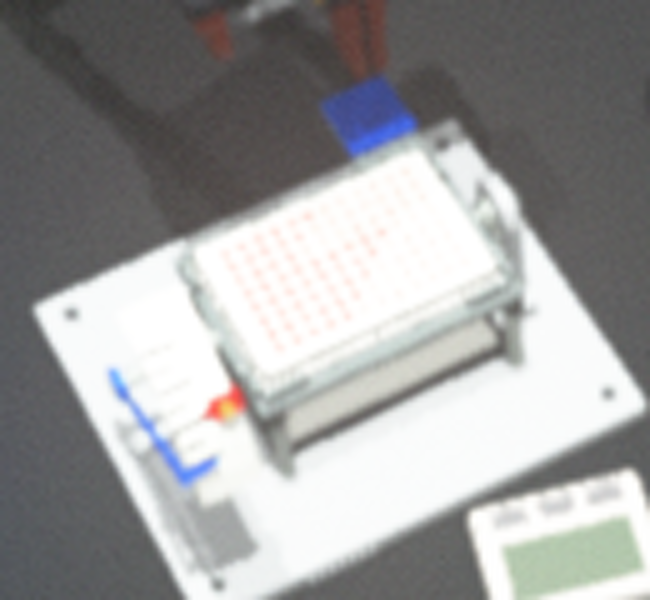

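Run:
```python
from h import *
c=r.camera_params("wrist")
pad=np.array([[-61,70,84],[-61,34,84],[-99,34,84],[-99,70,84]])/1e3
print(wproj(S2W(S,pad),c))
w=cv2.imread("pics/w2.png");cv2.imwrite("pics/w2c.png",cv2.resize(w[180:260,270:370],None,fx=6,fy=6,interpolation=cv2.INTER_CUBIC))
o=r.get_obs();Rt=cv2.Rodrigues(o["tool_rot"])[0]
tip=o["ee_pos"]+Rt@[0,0,.014];d=tip[:2]-S[:2];a=S[2];print("tip stand",np.cos(a)*d[0]+np.sin(a)*d[1],-np.sin(a)*d[0]+np.cos(a)*d[1],tip[2],np.degrees(np.arctan2(Rt[1,0],Rt[0,0])))
```

```text
[[291.15734625 195.81423142]
 [342.53546209 195.37896397]
 [341.6025965  244.32558992]
 [293.14400529 244.69067404]]
tip stand -0.08013636602201765 0.05251403225687405 0.10856175337940582 -14.52365267092638
```

View pics/w2c.png

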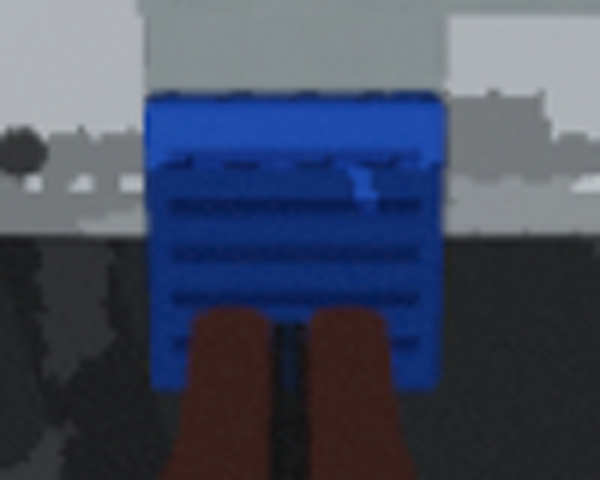

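arm_command(
  deltas=[
    {"translation": [0, 1.5, 10], "spin": 0, "hand": 0},
    {"translation": [0, 0, 8], "spin": 0, "hand": 0},
    {"translation": [0, 0, 0], "spin": 0, "hand": 0},
    {"translation": [0, 0, 0], "spin": 0, "hand": 0},
  ],
)

```text
time_s: 4.35
ee_pos: [0.4669, 0.0325, 0.1031]
tool_rot: [3.116, -0.397, -0.0]
contact_force: [-0.1, -0.9, -0.5]
grip_width: 0.003
```

arm_command(
  deltas=[
    {"translation": [0, 0, 1.5], "spin": 0, "hand": 0},
    {"translation": [0, 0, 1], "spin": 0, "hand": 0},
    {"translation": [0, 0, 0], "spin": 0, "hand": 0},
  ],
)

```text
time_s: 4.72
ee_pos: [0.4669, 0.0325, 0.1007]
tool_rot: [3.116, -0.397, 0.0]
contact_force: [-0.6, -0.4, -0.0]
grip_width: 0.004
```

arm_command(
  deltas=[
    {"translation": [0, 0, 1.5], "spin": 0, "hand": 0},
    {"translation": [0, 0, 1], "spin": 0, "hand": 0},
    {"translation": [0, 0, 0], "spin": 0, "hand": 0},
  ],
)

```text
time_s: 5.1
ee_pos: [0.4668, 0.0325, 0.0981]
tool_rot: [3.116, -0.397, -0.0]
contact_force: [-1.1, -0.5, -0.6]
grip_width: 0.003
```

arm_command(
  deltas=[
    {"translation": [0, 0, 1], "spin": 0, "hand": 0},
    {"translation": [0, 0, 1], "spin": 0, "hand": 0},
    {"translation": [0, 0, 0], "spin": 0, "hand": 0},
  ],
)

```text
time_s: 5.48
ee_pos: [0.4669, 0.0325, 0.0961]
tool_rot: [3.116, -0.397, -0.0]
contact_force: [0.3, -0.2, -0.3]
grip_width: 0.007
```

arm_command(
  deltas=[
    {"translation": [0, 0, 1], "spin": 0, "hand": 0},
    {"translation": [0, 0, 1], "spin": 0, "hand": 0},
    {"translation": [0, 0, 0], "spin": 0, "hand": 0},
  ],
)

```text
time_s: 5.85
ee_pos: [0.4669, 0.0325, 0.0941]
tool_rot: [3.116, -0.397, -0.0]
contact_force: [0.1, 0.0, -0.0]
grip_width: 0.009
```

Run:
```python
from h import *
w=r.camera("wrist")[:,:,::-1];s=r.camera("scene")[:,:,::-1]
o=r.get_obs();print(o["time_s"],o["ee_pos"],o["contact_force"])
a=cv2.resize(w[160:260,260:380],None,fx=5,fy=5,interpolation=cv2.INTER_CUBIC)
b=cv2.resize(s[155:255,210:300],None,fx=5,fy=5,interpolation=cv2.INTER_CUBIC)
cv2.imwrite("pics/c3.png",cv2.resize(cv2.hconcat([a,b]),None,fx=.75,fy=.75))
```

```text
5.95 [0.46690791 0.03249032 0.09422164] [ 0.59682132 -0.61238964  0.09876173]
```

View pics/c3.png

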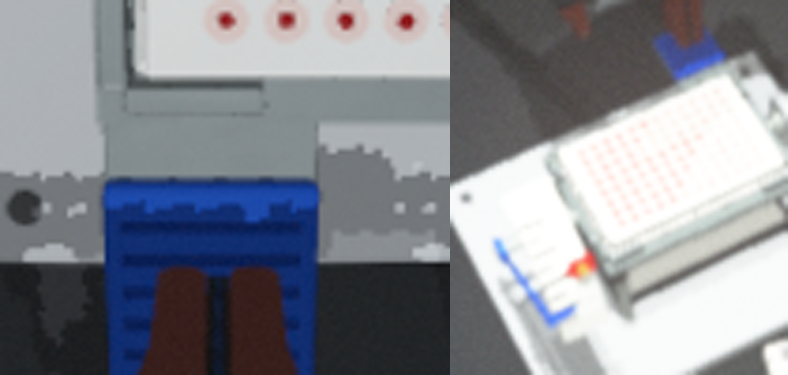

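Run:
```python
from h import *
c=r.camera_params("wrist");o=r.get_obs();Rt=cv2.Rodrigues(o["tool_rot"])[0]
for x in(.011,.010,.005,0): print(x,wproj(o["ee_pos"]+Rt@[x,0,.014],c))
pad=np.array([[-61,52,84],[-99,52,84]])/1e3
print(wproj(S2W(S,pad),c));pad[:,2]-=.004;print(wproj(S2W(S,pad),c), o["grip_width"],o["moment"],o["joint_efforts"])
w=cv2.imread("pics/c3.png")
```

```text
0.011 [[316.14700132 219.31169577]]
0.01 [[316.15017878 220.7788501 ]]
0.005 [[316.16623983 228.03077354]]
0 [[316.1825599 235.1402307]]
[[313.90483008 208.21249748]
 [314.71791053 262.55532191]]
[[313.98655922 206.07062197]
 [314.77644215 259.62659915]] 0.0011776781075417955 [ 0.00385831  0.2000017  -0.01631953] [ 1.87221963e-04 -2.93138820e+01 -4.05272055e+01 -3.71808914e-03
 -7.40368408e-02  5.11987423e-06]
```

arm_command(
  deltas=[
    {"translation": [0, 0, 1], "spin": 0, "hand": 0},
    {"translation": [0, 0, 0], "spin": 0, "hand": 0},
  ],
)

```text
time_s: 6.2
ee_pos: [0.4669, 0.0325, 0.0931]
tool_rot: [3.116, -0.397, -0.0]
contact_force: [0.4, -0.1, 0.3]
grip_width: 0.002
```

arm_command(
  deltas=[
    {"translation": [0, 0, 1], "spin": 0, "hand": 0},
    {"translation": [0, 0, 0], "spin": 0, "hand": 0},
  ],
)

```text
time_s: 6.45
ee_pos: [0.4669, 0.0325, 0.0921]
tool_rot: [3.116, -0.397, -0.0]
contact_force: [-0.1, 0.3, 0.2]
grip_width: 0.007
```

arm_command(
  deltas=[
    {"translation": [0, 0, 1], "spin": 0, "hand": 0},
    {"translation": [0, 0, 0], "spin": 0, "hand": 0},
  ],
)

```text
time_s: 6.7
ee_pos: [0.4669, 0.0325, 0.0911]
tool_rot: [3.116, -0.397, -0.0]
contact_force: [-0.7, -0.2, -0.2]
grip_width: 0.004
```

Run:
```python
from h import *
w=r.camera("wrist")[:,:,::-1];s=r.camera("scene")[:,:,::-1]
o=r.get_obs();print(o["time_s"],o["ee_pos"],o["contact_force"],o["moment"])
cv2.imwrite("pics/w4.png",cv2.resize(w[170:310,230:400],None,fx=4.2,fy=4.2,interpolation=cv2.INTER_CUBIC))
cv2.imwrite("pics/s4.png",cv2.resize(s[130:190,230:310],None,fx=9,fy=9,interpolation=cv2.INTER_CUBIC))
```

```text
6.8 [0.46693643 0.03248245 0.0912267 ] [0.80382377 0.44649099 0.01420239] [-0.00573943  0.12338558  0.01317488]
```

View pics/w4.png

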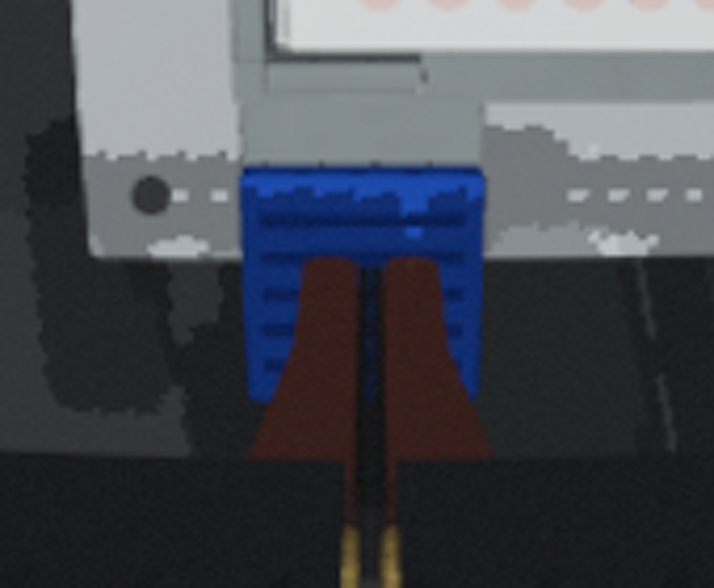

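View pics/s4.png

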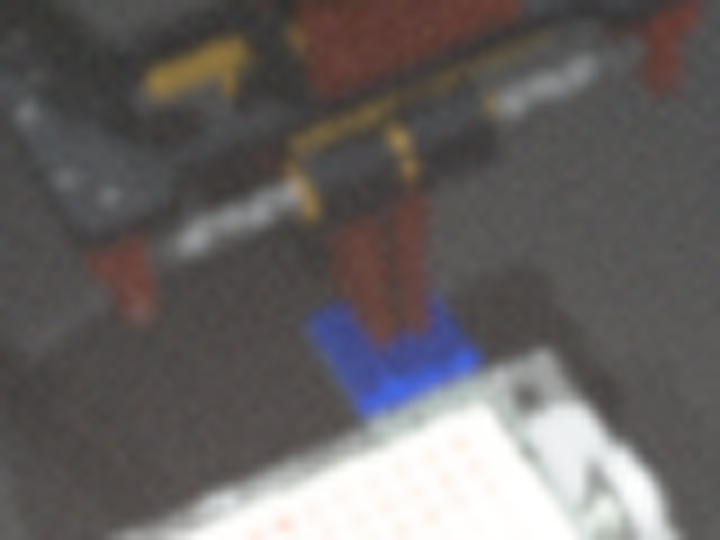

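Run:
```python
from h import *
c=r.camera_params("wrist");o=r.get_obs();Rt=cv2.Rodrigues(o["tool_rot"])[0]
for x in(.010,.005,0):
  for z in(0,.005,.01,.014): print(x,z,wproj(o["ee_pos"]+Rt@[x,0,z],c)[0])
for d in range(0,12,2):
  t=np.radians(d);q=[[u*np.cos(t)-.009*np.sin(t),.052,.075+u*np.sin(t)+.009*np.cos(t)] for u in(-.061,-.099)]
  print(d,wproj(S2W(S,q),c).round(1).tolist())
```

```text
0.01 0 [316.01244484 229.52746367]
0.01 0.005 [316.06365452 226.24935385]
0.01 0.01 [316.11249652 223.12809402]
0.01 0.014 [316.14996724 220.73699806]
0.005 0 [316.03127951 237.18961132]
0.005 0.005 [316.08123966 233.76195803]
0.005 0.01 [316.12894129 230.49495965]
0.005 0.014 [316.1655706  227.99004439]
0 0 [316.05039642 244.68001933]
0 0.005 [316.09910328 241.11405273]
0 0.01 [316.14565907 237.71166093]
0 0.014 [316.18144168 235.10061713]
0 [[313.8, 209.9], [314.7, 264.8]]
2 [[313.9, 209.1], [314.7, 262.5]]
4 [[313.9, 208.3], [314.8, 260.2]]
6 [[314.0, 207.3], [314.8, 257.7]]
8 [[314.0, 206.2], [314.9, 255.2]]
10 [[314.1, 205.1], [314.9, 252.6]]
```

arm_command(
  deltas=[
    {"translation": [0, 0, 1], "spin": 0, "hand": 0},
    {"translation": [0, 0, 1], "spin": 0, "hand": 0},
  ],
)

```text
time_s: 7.05
ee_pos: [0.4669, 0.0325, 0.0891]
tool_rot: [-3.116, 0.397, -0.0]
contact_force: [-1.0, -0.6, -0.7]
grip_width: 0.008
```

arm_command(
  deltas=[
    {"translation": [0, 0, 1], "spin": 0, "hand": 0},
    {"translation": [0, 0, 0], "spin": 0, "hand": 0},
  ],
)

```text
time_s: 7.3
ee_pos: [0.4668, 0.0325, 0.0881]
tool_rot: [3.116, -0.397, -0.0]
contact_force: [-0.3, 0.3, 0.6]
grip_width: 0.005
```

arm_command(
  deltas=[
    {"translation": [0, 0, 1], "spin": 0, "hand": 0},
    {"translation": [0, 0, 0], "spin": 0, "hand": 0},
  ],
)

```text
time_s: 7.55
ee_pos: [0.4669, 0.0325, 0.0872]
tool_rot: [3.116, -0.397, -0.0]
contact_force: [0.1, -0.3, 0.2]
grip_width: 0.005
```

arm_command(
  deltas=[
    {"translation": [0, 0, 1], "spin": 0, "hand": 0},
    {"translation": [0, 0, 0], "spin": 0, "hand": 0},
  ],
)

```text
time_s: 7.8
ee_pos: [0.4669, 0.0325, 0.0861]
tool_rot: [3.116, -0.397, -0.0]
contact_force: [0.5, -0.9, -0.6]
grip_width: 0.008
```

Run:
```python
from h import *
c=r.camera_params("wrist");w=r.camera("wrist")[:,:,::-1]
o=r.get_obs();print(o["time_s"],o["ee_pos"],o["contact_force"],o["moment"],o["joint_efforts"])
cv2.imwrite("pics/w5.png",cv2.resize(w[170:310,230:400],None,fx=4.2,fy=4.2,interpolation=cv2.INTER_CUBIC))
for d in range(0,12,2):
  t=np.radians(d);q=[[u*np.cos(t)-.009*np.sin(t),.052,.075+u*np.sin(t)+.009*np.cos(t)] for u in(-.061,-.099)]
  print(d,((wproj(S2W(S,q),c)-[230,170])*4.2).round(0).tolist())
```

```text
7.85 [0.4668845  0.03250106 0.0861648 ] [-0.21415038  1.04098118 -1.00796464] [0.04397457 0.1868271  0.01699071] [-3.56464689e-04 -2.93728119e+01 -4.04646134e+01 -3.74401585e-03
 -7.67241418e-02  2.00674839e-05]
0 [[352.0, 180.0], [355.0, 415.0]]
2 [[352.0, 176.0], [355.0, 405.0]]
4 [[352.0, 172.0], [356.0, 394.0]]
6 [[352.0, 168.0], [356.0, 384.0]]
8 [[352.0, 163.0], [356.0, 372.0]]
10 [[353.0, 158.0], [356.0, 361.0]]
```

View pics/w5.png

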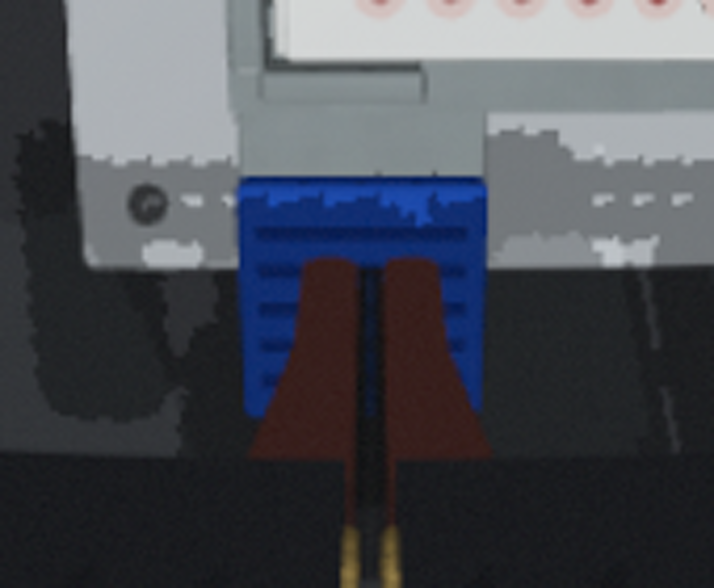

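arm_command(
  deltas=[
    {"translation": [0, 0, 1], "spin": 0, "hand": 0},
    {"translation": [0, 0, 0], "spin": 0, "hand": 0},
  ],
)

```text
time_s: 8.1
ee_pos: [0.4669, 0.0325, 0.0851]
tool_rot: [3.116, -0.397, -0.0]
contact_force: [-0.9, 0.3, -0.2]
grip_width: 0.004
```

arm_command(
  deltas=[
    {"translation": [0, 0, 1], "spin": 0, "hand": 0},
    {"translation": [0, 0, 0], "spin": 0, "hand": 0},
  ],
)

```text
time_s: 8.35
ee_pos: [0.4669, 0.0325, 0.0841]
tool_rot: [3.116, -0.397, -0.0]
contact_force: [0.2, -0.4, 0.5]
grip_width: 0.004
```

arm_command(
  deltas=[
    {"translation": [0, 0, 1], "spin": 0, "hand": 0},
    {"translation": [0, 0, 0], "spin": 0, "hand": 0},
  ],
)

```text
time_s: 8.6
ee_pos: [0.4669, 0.0325, 0.0831]
tool_rot: [3.116, -0.397, -0.0]
contact_force: [0.7, 0.4, -0.4]
grip_width: 0.006
```

arm_command(
  deltas=[
    {"translation": [0, 0, 1], "spin": 0, "hand": 0},
    {"translation": [0, 0, 0], "spin": 0, "hand": 0},
  ],
)

```text
time_s: 8.85
ee_pos: [0.4669, 0.0325, 0.0821]
tool_rot: [3.116, -0.397, -0.0]
contact_force: [-0.2, -0.1, -0.0]
grip_width: 0.006
```

Run:
```python
from h import *
s=r.camera("scene")[:,:,::-1]; w=r.camera("wrist")[:,:,::-1];c=r.camera_params("wrist")
o=r.get_obs();Rt=cv2.Rodrigues(o["tool_rot"])[0];print(o["time_s"],o["ee_pos"],o["contact_force"])
o0=np.array([230,130])
for z in(-.01,-.005,0,.005,.014):
  print(z,((proj("scene",np.array([o["ee_pos"]+Rt@[x,y,z] for x,y in((.01,-.01),(.01,.01),(-.01,.01))]))-o0+.5)*9).round().tolist())
p=S2W(S,np.array([[-61,70,84],[-61,34,84],[-99,34,84],[-99,70,84]])/1e3);print("pad",((proj("scene",p)-o0+.5)*9).round().tolist())
cv2.imwrite("pics/s6.png",cv2.resize(s[130:190,230:310],None,fx=9,fy=9,interpolation=cv2.INTER_CUBIC))
cv2.imwrite("pics/w6.png",cv2.resize(w[170:310,230:400],None,fx=4.2,fy=4.2,interpolation=cv2.INTER_CUBIC))
```

```text
8.95 [0.46692647 0.03247727 0.08221549] [ 0.63279296 -0.00718889  0.15008051]
-0.01 [[435.0, 336.0], [371.0, 365.0], [339.0, 316.0]]
-0.005 [[436.0, 347.0], [372.0, 376.0], [341.0, 327.0]]
0 [[438.0, 358.0], [374.0, 386.0], [343.0, 338.0]]
0.005 [[439.0, 369.0], [376.0, 397.0], [345.0, 349.0]]
0.014 [[442.0, 388.0], [379.0, 416.0], [348.0, 368.0]]
pad [[482.0, 364.0], [368.0, 416.0], [307.0, 324.0], [420.0, 274.0]]
```

View pics/s6.png

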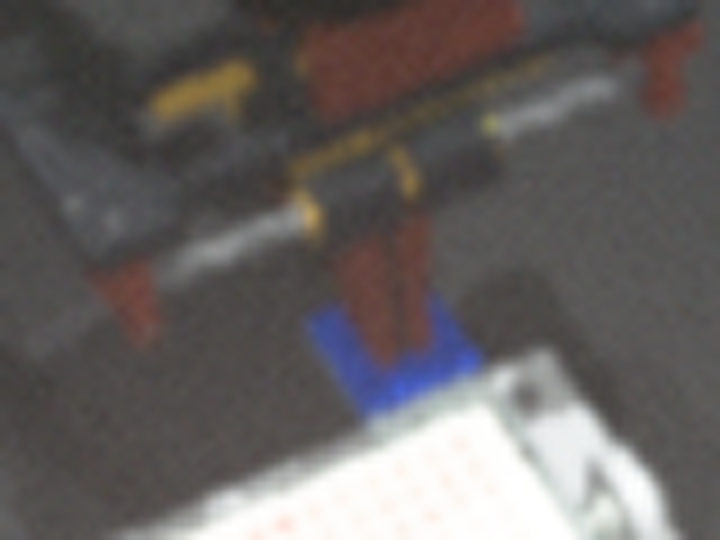

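View pics/w6.png

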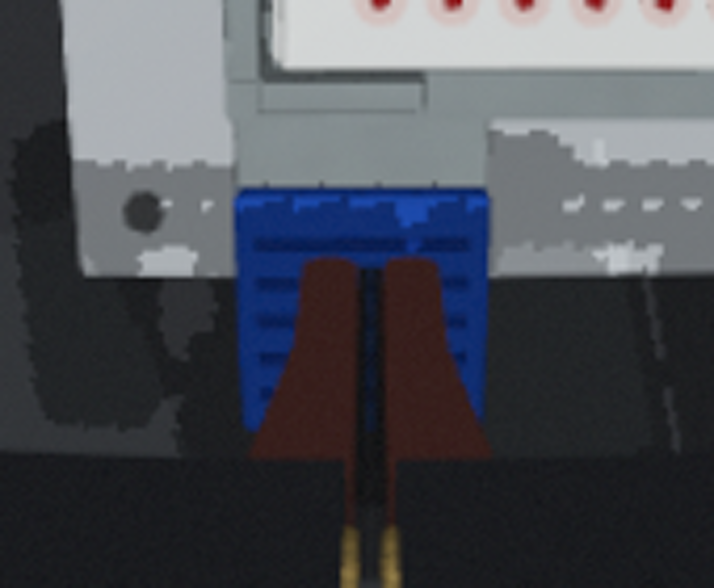

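arm_command(
  deltas=[
    {"translation": [0, 0, 1], "spin": 0, "hand": 0},
    {"translation": [0, 0, 0], "spin": 0, "hand": 0},
  ],
)

```text
time_s: 9.2
ee_pos: [0.4669, 0.0325, 0.0811]
tool_rot: [3.116, -0.397, -0.0]
contact_force: [0.7, 0.3, 0.6]
grip_width: 0.007
```

arm_command(
  deltas=[
    {"translation": [0, 0, 1], "spin": 0, "hand": 0},
    {"translation": [0, 0, 0], "spin": 0, "hand": 0},
  ],
)

```text
time_s: 9.45
ee_pos: [0.4669, 0.0325, 0.0801]
tool_rot: [3.116, -0.397, -0.0]
contact_force: [0.4, 0.5, 0.7]
grip_width: -0.002
```

arm_command(
  deltas=[
    {"translation": [0, 0, 1], "spin": 0, "hand": 0},
    {"translation": [0, 0, 0], "spin": 0, "hand": 0},
  ],
)

```text
time_s: 9.7
ee_pos: [0.4669, 0.0325, 0.0791]
tool_rot: [3.116, -0.397, -0.0]
contact_force: [-0.5, 0.8, -0.6]
grip_width: 0.005
```

arm_command(
  deltas=[
    {"translation": [0, 0, 1], "spin": 0, "hand": 0},
    {"translation": [0, 0, 0], "spin": 0, "hand": 0},
  ],
)

```text
time_s: 9.95
ee_pos: [0.4669, 0.0325, 0.0781]
tool_rot: [3.116, -0.397, -0.0]
contact_force: [0.2, 0.8, -0.0]
grip_width: 0.004
```

arm_command(
  deltas=[
    {"translation": [0, 0, 1], "spin": 0, "hand": 0},
    {"translation": [0, 0, 0], "spin": 0, "hand": 0},
  ],
)

```text
time_s: 10.2
ee_pos: [0.467, 0.0325, 0.0778]
tool_rot: [-3.116, 0.397, -0.0]
contact_force: [-2.4, -0.5, 4.5]
grip_width: 0.004
```

Run:
```python
from h import *
c=r.camera_params("wrist");w=r.camera("wrist")[:,:,::-1]
o=r.get_obs();print(o["time_s"],o["ee_pos"],o["contact_force"],o["joint_efforts"])
cv2.imwrite("pics/w7.png",cv2.resize(w[170:310,230:400],None,fx=4.2,fy=4.2,interpolation=cv2.INTER_CUBIC))
for d in range(0,8,1):
  t=np.radians(d);q=[[u*np.cos(t)-.009*np.sin(t),.052,.075+u*np.sin(t)+.009*np.cos(t)] for u in(-.061,-.099)]
  print(d,((wproj(S2W(S,q),c)-[230,170])*4.2).round(0).tolist())
```

```text
10.25 [0.46697393 0.03248637 0.07778576] [-3.19251762  1.05716244  4.57630197] [-8.54540966e-02 -2.74594402e+01 -3.88724434e+01 -4.38650619e-03
 -9.03687850e-01 -4.28967442e-04]
0 [[351.0, 202.0], [355.0, 444.0]]
1 [[351.0, 200.0], [355.0, 439.0]]
2 [[351.0, 198.0], [355.0, 433.0]]
3 [[351.0, 196.0], [355.0, 428.0]]
4 [[351.0, 194.0], [355.0, 422.0]]
5 [[352.0, 191.0], [355.0, 416.0]]
6 [[352.0, 189.0], [356.0, 411.0]]
7 [[352.0, 186.0], [356.0, 405.0]]
```

View pics/w7.png

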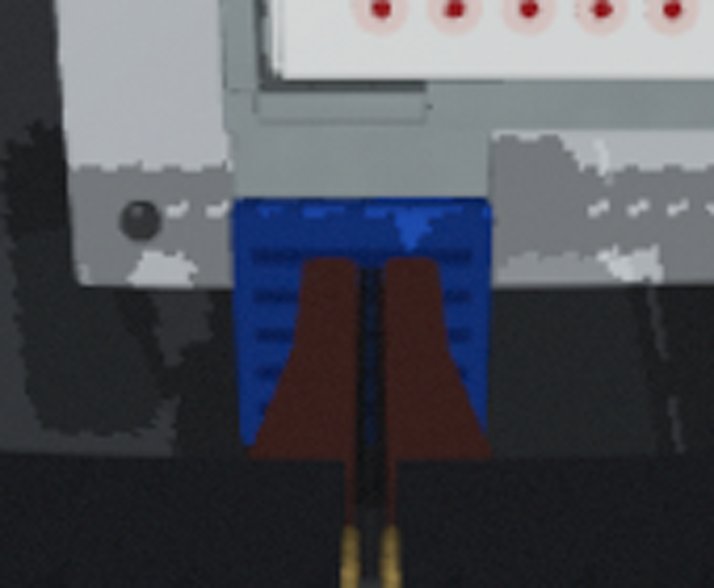

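arm_command(
  deltas=[
    {"translation": [0, 0, 1], "spin": 0, "hand": 0},
    {"translation": [0, 0, 1], "spin": 0, "hand": 0},
    {"translation": [0, 0, 1.5], "spin": 0, "hand": 0},
    {"translation": [0, 0, 1.5], "spin": 0, "hand": 0},
    {"translation": [0, 0, 1.5], "spin": 0, "hand": 0},
    {"translation": [0, 0, 1.5], "spin": 0, "hand": 0},
    {"translation": [0, 0, 1], "spin": 0, "hand": 0},
    {"translation": [0, 0, 1], "spin": 0, "hand": 0},
    {"translation": [0, 0, 0], "spin": 0, "hand": 0},
  ],
)

```text
time_s: 11.38
ee_pos: [0.4666, 0.0326, 0.0675]
tool_rot: [-3.116, 0.397, 0.001]
contact_force: [-5.0, 0.0, 7.5]
grip_width: 0.004
```

```bash
cat >> h.py <<'E'
def look(tag):
    c=r.camera_params("wrist");w,t,s=[r.camera(n)[:,:,::-1] for n in("wrist","top","scene")]
    o=r.get_obs();print(o["time_s"],o["ee_pos"],o["contact_force"])
    f=lambda im,k:cv2.resize(im,None,fx=k,fy=k,interpolation=cv2.INTER_CUBIC)
    cv2.imwrite(f"pics/{tag}_t.png",f(t[180:240,362:412],9));cv2.imwrite(f"pics/{tag}_s.png",f(s[205:265,210:265],9));cv2.imwrite(f"pics/{tag}_w.png",w)
    cv2.imwrite(f"pics/{tag}.png",cv2.hconcat([f(t[180:225,375:410],10),f(s[210:255,215:255],10)]))
E
python3 -c "
from h import *
look('p1')"
```

```text
11.525 [0.46655849 0.03261775 0.06758272] [-4.55315691  0.26910725  6.8539065 ]
```

View pics/p1.png

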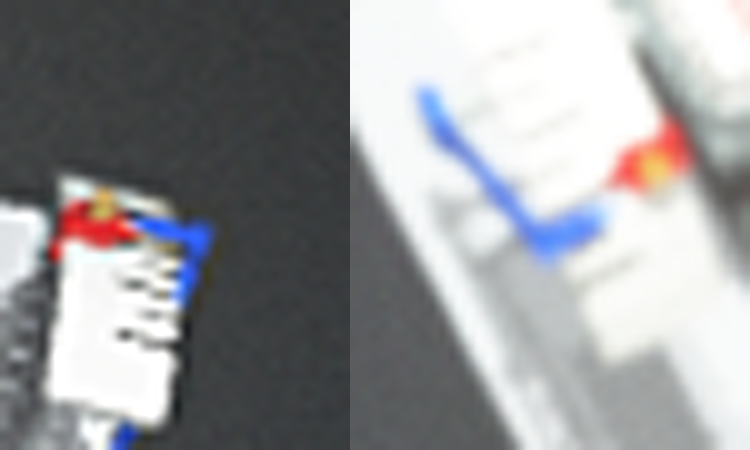

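View pics/p1_w.png

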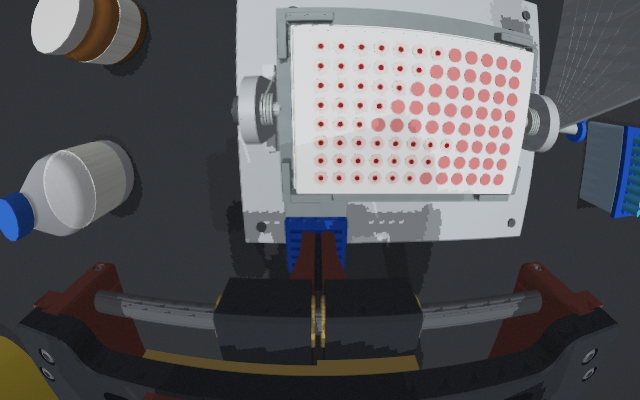

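The pointer tip at (603,213) in the scene crop is still about 2.5–3° short of the red tip at (610,188). I'll press a little more.

arm_command(
  deltas=[
    {"translation": [0, 0, 1], "spin": 0, "hand": 0},
    {"translation": [0, 0, 1], "spin": 0, "hand": 0},
    {"translation": [0, 0, 0.7], "spin": 0, "hand": 0},
    {"translation": [0, 0, 0], "spin": 0, "hand": 0},
  ],
)

```text
time_s: 12.02
ee_pos: [0.4666, 0.0326, 0.065]
tool_rot: [-3.116, 0.397, 0.001]
contact_force: [-4.5, 0.9, 7.0]
grip_width: 0.006
```

```bash
python3 -c "
from h import *
look('p2')"
```

```text
12.175 [0.46663721 0.03260482 0.06501764] [-5.04266429 -0.98204435  7.5902385 ]
```

View pics/p2.png

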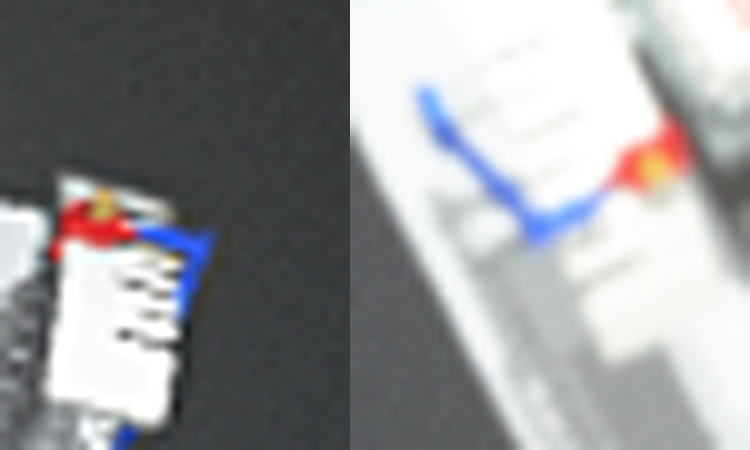

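```bash
cat > m.py <<'E'
from h import *
def est(n,im,color,ys,cam):
    im=im.astype(np.float32) # BGR
    ch=(im[:,:,0]-im[:,:,2]) if color=="b" else (im[:,:,2]-np.maximum(im[:,:,0],im[:,:,1]))
    ch=cv2.GaussianBlur(ch,(0,0),.6)
    ts=np.radians(np.arange(-8,26,.25));out=[]
    for t in ts:
        P=np.concatenate([arc(t,y) for y in ys]);p=proj(n,S2W(S,P),cam).astype(np.float32)
        out.append(cv2.remap(ch,p[:,0].reshape(1,-1),p[:,1].reshape(1,-1),cv2.INTER_CUBIC).mean())
    out=np.array(out);out=np.clip(out-.5*out.max(),0,None);k=out.argmax()
    a=k
    while a>0 and out[a-1]>0:a-=1
    b=k
    while b<len(out)-1 and out[b+1]>0:b+=1
    return np.degrees((out[a:b+1]*ts[a:b+1]).sum()/out[a:b+1].sum())
import sys
cur={n:r.camera(n)[:,:,::-1].copy() for n in("top","scene")};o=r.get_obs();print(o["time_s"],o["ee_pos"],o["contact_force"])
for n in("top","scene"):
    cam=r.camera_params(n);rest=cv2.imread(f"pics/{n}0.png")
    yb=np.linspace(-.119,-.109,6);yr=np.linspace(-.104,-.099,4)
    b0,b1=est(n,rest,"b",yb,cam),est(n,cur[n],"b",yb,cam)
    i0,i1=est(n,rest,"r",yr,cam),est(n,cur[n],"r",yr,cam)
    print(n,"ptr rest %.1f now %.1f moved %.1f | idx rest %.1f now %.1f | idx-ptr rest %.1f now %.1f"%(b0,b1,b1-b0,i0,i1,i0-b0,i1-b1))
E
python3 m.py
```

```text
12.275 [0.46666819 0.03257913 0.06504449] [-5.08645462 -0.29951138  7.63074664]
top ptr rest 3.5 now 12.7 moved 9.2 | idx rest 13.9 now 14.0 | idx-ptr rest 10.5 now 1.3
scene ptr rest 1.4 now 11.3 moved 9.9 | idx rest 12.9 now 12.9 | idx-ptr rest 11.5 now 1.6
```

arm_command(
  deltas=[
    {"translation": [0, 0, 0.8], "spin": 0, "hand": 0},
    {"translation": [0, 0, 0.7], "spin": 0, "hand": 0},
    {"translation": [0, 0, 0], "spin": 0, "hand": 0},
    {"translation": [0, 0, 0], "spin": 0, "hand": 0},
  ],
)

```text
time_s: 12.78
ee_pos: [0.4667, 0.0326, 0.0636]
tool_rot: [-3.116, 0.397, 0.0]
contact_force: [-3.9, 0.9, 7.0]
grip_width: 0.004
```

```bash
python3 m.py; python3 -c "
from h import *
look('p3')"
```

```text
12.875 [0.46670683 0.03258307 0.06361909] [-4.81413888  0.95852079  7.09015023]
top ptr rest 3.5 now 13.6 moved 10.1 | idx rest 13.9 now 13.8 | idx-ptr rest 10.5 now 0.2
scene ptr rest 1.4 now 12.4 moved 11.0 | idx rest 12.9 now 12.9 | idx-ptr rest 11.5 now 0.4
13.025 [0.46672615 0.03259076 0.06362753] [-3.78763185  0.73357385  6.18447859]
```

View pics/p3.png

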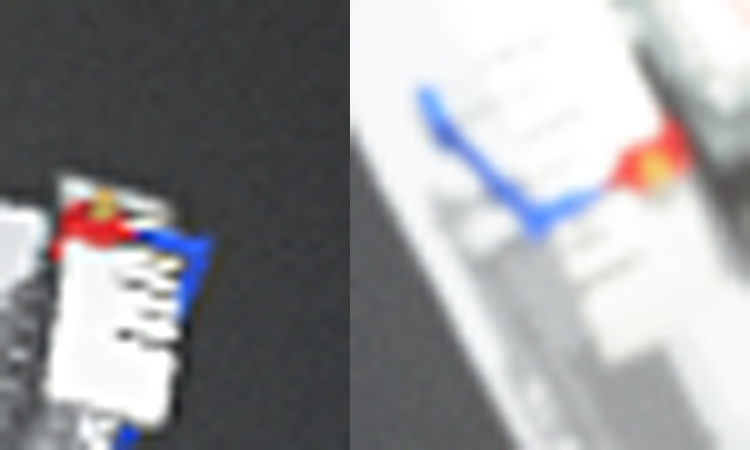

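Pointer and index line up: the images show 0.2–0.4° left, and the kinematics give about 11.9° against the index at 11.8°. Now I hold it.

arm_command(
  deltas=[
    {"translation": [0, 0, 0.2], "spin": 0, "hand": 0},
    {"translation": [0, 0, 0], "spin": 0, "hand": 0},
    {"translation": [0, 0, 0], "spin": 0, "hand": 0},
    {"translation": [0, 0, 0], "spin": 0, "hand": 0},
    {"translation": [0, 0, 0], "spin": 0, "hand": 0},
    {"translation": [0, 0, 0], "spin": 0, "hand": 0},
    {"translation": [0, 0, 0], "spin": 0, "hand": 0},
    {"translation": [0, 0, 0], "spin": 0, "hand": 0},
    {"translation": [0, 0, 0], "spin": 0, "hand": 0},
    {"translation": [0, 0, 0], "spin": 0, "hand": 0},
  ],
)

```text
time_s: 14.28
ee_pos: [0.4667, 0.0326, 0.0634]
tool_rot: [-3.116, 0.397, 0.0]
contact_force: [-4.8, 1.4, 6.9]
grip_width: 0.001
```

arm_command(
  deltas=[
    {"translation": [0, 0, 0], "spin": 0, "hand": 0},
    {"translation": [0, 0, 0], "spin": 0, "hand": 0},
    {"translation": [0, 0, 0], "spin": 0, "hand": 0},
    {"translation": [0, 0, 0], "spin": 0, "hand": 0},
    {"translation": [0, 0, 0], "spin": 0, "hand": 0},
    {"translation": [0, 0, 0], "spin": 0, "hand": 0},
    {"translation": [0, 0, 0], "spin": 0, "hand": 0},
    {"translation": [0, 0, 0], "spin": 0, "hand": 0},
    {"translation": [0, 0, 0], "spin": 0, "hand": 0},
    {"translation": [0, 0, 0], "spin": 0, "hand": 0},
  ],
)

```text
time_s: 15.52
ee_pos: [0.4667, 0.0326, 0.0634]
tool_rot: [-3.116, 0.397, 0.0]
contact_force: [-4.5, -0.1, 7.5]
grip_width: 0.011
```

```bash
python3 m.py
```

```text
15.625 [0.46675096 0.03257113 0.06346004] [-4.76011174  0.95023462  7.84788499]
top ptr rest 3.5 now 14.0 moved 10.5 | idx rest 13.9 now 13.8 | idx-ptr rest 10.5 now -0.2
scene ptr rest 1.4 now 12.7 moved 11.3 | idx rest 12.9 now 12.9 | idx-ptr rest 11.5 now 0.2
```

Aligned within ±0.2° and held for more than 2.7 s. Next is a slow release, with the fingertips staying on the pad.

arm_command(
  deltas=[
    {"translation": [0, 0, -1], "spin": 0, "hand": 0},
    {"translation": [0, 0, -1], "spin": 0, "hand": 0},
    {"translation": [0, 0, -1], "spin": 0, "hand": 0},
    {"translation": [0, 0, -1], "spin": 0, "hand": 0},
    {"translation": [0, 0, -1], "spin": 0, "hand": 0},
    {"translation": [0, 0, -1], "spin": 0, "hand": 0},
    {"translation": [0, 0, -1], "spin": 0, "hand": 0},
    {"translation": [0, 0, -1], "spin": 0, "hand": 0},
    {"translation": [0, 0, -1], "spin": 0, "hand": 0},
    {"translation": [0, 0, -1], "spin": 0, "hand": 0},
  ],
)

```text
time_s: 16.88
ee_pos: [0.4666, 0.0326, 0.0731]
tool_rot: [-3.116, 0.397, 0.001]
contact_force: [-4.4, -0.1, 5.5]
grip_width: 0.003
```

arm_command(
  deltas=[
    {"translation": [0, 0, -1], "spin": 0, "hand": 0},
    {"translation": [0, 0, -1], "spin": 0, "hand": 0},
    {"translation": [0, 0, -0.7], "spin": 0, "hand": 0},
    {"translation": [0, 0, -0.5], "spin": 0, "hand": 0},
    {"translation": [0, 0, -0.5], "spin": 0, "hand": 0},
    {"translation": [0, 0, -0.5], "spin": 0, "hand": 0},
    {"translation": [0, 0, -0.5], "spin": 0, "hand": 0},
    {"translation": [0, 0, 0], "spin": 0, "hand": 0},
    {"translation": [0, 0, 0], "spin": 0, "hand": 0},
  ],
)

```text
time_s: 18.0
ee_pos: [0.4669, 0.0325, 0.0775]
tool_rot: [-3.116, 0.397, -0.0]
contact_force: [-3.4, -0.2, 4.6]
grip_width: 0.005
```

```bash
python3 m.py
```

```text
18.1 [0.46692106 0.03247596 0.07752203] [-3.85220819  0.5107335   4.17600411]
top ptr rest 3.5 now 3.8 moved 0.3 | idx rest 13.9 now 13.9 | idx-ptr rest 10.5 now 10.1
scene ptr rest 1.4 now 1.5 moved 0.2 | idx rest 12.9 now 12.9 | idx-ptr rest 11.5 now 11.3
```

arm_command(
  deltas=[
    {"translation": [0, 0, -0.3], "spin": 0, "hand": 0},
    {"translation": [0, 0, -0.3], "spin": 0, "hand": 0},
    {"translation": [0, 0, -0.3], "spin": 0, "hand": 0},
    {"translation": [0, 0, -0.3], "spin": 0, "hand": 0},
    {"translation": [0, 0, 0], "spin": 0, "hand": 0},
    {"translation": [0, 0, 0], "spin": 0, "hand": 0},
  ],
)

```text
time_s: 18.85
ee_pos: [0.4669, 0.0325, 0.0785]
tool_rot: [3.116, -0.397, -0.0]
contact_force: [-0.6, 0.3, 0.2]
grip_width: 0.005
```

arm_command(
  deltas=[
    {"translation": [0, 0, -1], "spin": 0, "hand": 0},
    {"translation": [0, 0, -3], "spin": 0, "hand": 0},
    {"translation": [0, 0, -10], "spin": 0, "hand": 0},
    {"translation": [0, 0, -30], "spin": 0, "hand": 0},
    {"translation": [0, 0, -40], "spin": 0, "hand": 0},
    {"translation": [0, 0, -40], "spin": 0, "hand": 0},
    {"translation": [0, 0, -30], "spin": 0, "hand": 0},
    {"translation": [0, 0, 0], "spin": 0, "hand": 0},
    {"translation": [0, 0, 0], "spin": 0, "hand": 0},
  ],
)

```text
time_s: 19.98
ee_pos: [0.4667, 0.0325, 0.2318]
tool_rot: [3.116, -0.397, -0.002]
contact_force: [-0.4, -0.5, -0.2]
grip_width: 0.006
```

```bash
python3 m.py; python3 -c "
from h import *
look('f')
print(r.get_obs()['dq'])"
```

```text
20.075 [0.46638064 0.03250206 0.23095966] [-0.23442149  0.37565445 -0.17056925]
top ptr rest 3.5 now 3.6 moved 0.1 | idx rest 13.9 now 13.9 | idx-ptr rest 10.5 now 10.4
scene ptr rest 1.4 now 1.4 moved -0.0 | idx rest 12.9 now 12.8 | idx-ptr rest 11.5 now 11.5
20.225 [0.46653026 0.032486   0.23150486] [ 0.20621506 -0.54093153 -0.30348899]
[ 0.00146958 -0.00262846 -0.00886815 -0.00050646  0.00192654  0.000914  ]
```

View pics/f_w.png

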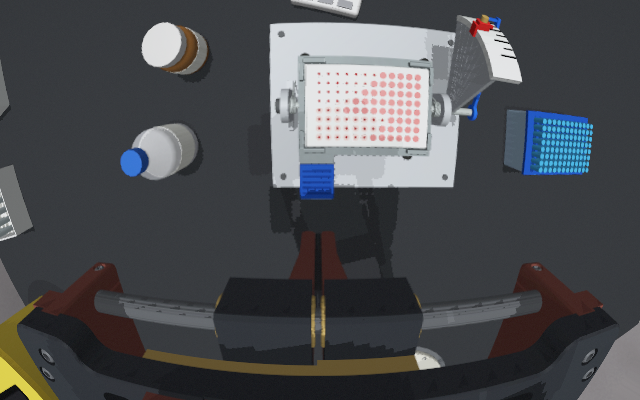

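View pics/f.png

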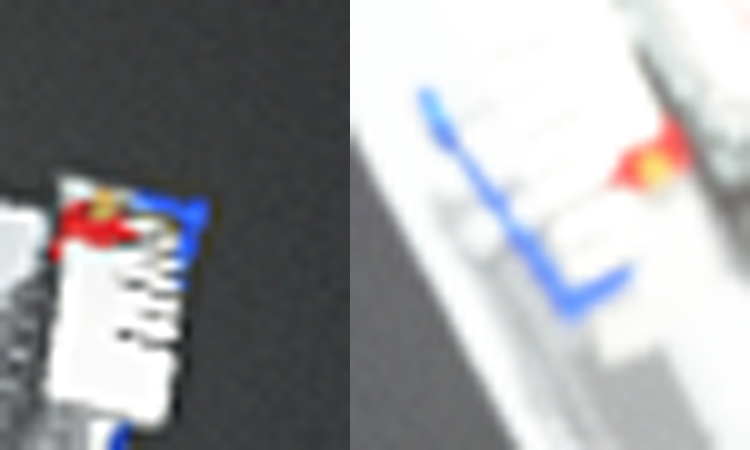

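The pictures show the pad fully up, with the pad at (317,181) and the gripper clear above it. The pointer is back at zero. The index, plate, bottle, jar and tip box are all in place. I'm handing in the job.

```bash
python3 -c "
from bench import r
print(r.job_done())"
```

```text
the job is handed in; nothing more can be done
None
```

I pressed the thumb pad with the closed fingertips until the pointer lined up with the red index, which I measured at about 11.8°. I held it there for about 2.8 s, let the pad up slowly at 8 mm/s or less with contact all the way, and rose clear. I handed the job in at about 20.2 s.

**During the hold:** the remaining gap between pointer and index was −0.2° in the top camera and +0.2° in the scene camera. The wrist force was about 9 N. I approached from below in small steps and saw no overshoot.

**After release:** the pointer read back at zero within 0.1°, the index had not moved, and the contact force was about 0. The last pictures showed the plate, tip box, bottle and jar apparently where they had been. The timer was only partly in view, and I did not measure any of these positions again.

**What disagreed:**
- **Fingertip height:** contact came about 20 mm lower than the stated 14 mm fingertip offset implies. The tips sat about 6 mm behind the TCP with the fingers shut, so I went by force and images instead.
- **Index angle:** the top camera on its own gave 10.5°, while the scene camera gave 11.5° and the wrist camera 11.8°. I therefore judged alignment by the pointer relative to the index.

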